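# Lock a pan into the rack with the lift-and-drop stop

## Task

The steel pan stands loose in the rack on the worktop. Lift the black knob of the sliding stop so that its pin comes out of its notch, slide the stop until it has pushed the pan fully home against the fixed end plate, then let the knob drop all the way into the notch closest to the pan, so that the pan is locked in. The notches are hidden inside the rail and have to be found by feel; let go at the end, leave the pan standing in its channel and leave the things around the rack alone.

Things in the scene. Friction and masses are not known exactly. Their poses are not given: they have to be found in the camera images.
- rack: Fixed steel rack, base 190 x 435 x 6 mm. Origin on the worktop; x across it, away from the robot; y along it, from the sliding stop to the end plate; base from y = -175 to 260 mm. Closed rail housing (44 mm wide, 66 high) along y at x = -60 mm; pan channel (105 mm wide, curbs 24 mm high) along y at x = +35 mm. Place and yaw vary; it does not move.
- end_plate: Fixed upright steel plate across the far (+y) end of the pan channel, 112 mm wide, 5 mm thick, top 114 mm above the worktop. Origin on the worktop, in the middle of the channel, on the inner face against which the pan goes home; axes parallel to the rack's. Its place along the rack differs by up to 16 mm from time to time.
- pan: Loose steel pan, rim 108 x 176 mm, 100 mm high, about 0.38 kg, its foot narrower (91 x 158 mm). Origin in the centre of its underside, y along its length. It stands on the base plate in the channel, 15 to 40 mm short of the end plate; fully home its rim touches the end plate's inner face, its origin then 88 mm from that face.
- stop (a joint): Position of the sliding stop along the rail, m: 0 parked at the start, growing along the rack's +y towards the pan, at most 0.150. An aluminium carriage on the rail with a steel pusher plate (96 mm wide, top at 113 mm) across the channel. Slides with 2 to 4 N and stays where it is left; pin down in a notch it is blocked, with 2 mm of play either way.
- stop_face (a point): Point on the pusher plate's face, 98 mm above the worktop, mid-channel, where it meets the pan's rim; 35 mm farther along +y than the knob's axis. Notches near the pan are hidden in the rail, 30 mm apart, at unknown places: with the pan home the closest usable one leaves 2 to 24 mm between this face and the rim, the next one 30 mm more.
- knob (a joint): Height of the sprung knob above its lowest place, m: 0 = pin fully in a notch, 0.012 = pin resting on the flat land between notches (lift above 0.013 to slide free), at most 0.024. Its spring pulls it down with 4 N (down) to 6 N (up); let go over the land, it drops by itself when the stop is slid over a notch. Pin 8 mm thick, notches 12 mm wide with square sides.
- knob_top (a point): Centre of the top of the black upright knob on the stop, 141 mm above the worktop when down. Straight grip, 32 mm in diameter, from 45 to 13 mm below this point, with a 36 mm wide head above. Grasp it from above, fingers closing along the rack's y, pads about 25 mm below the top. It does not turn.
- measuring_cup: Bystander: steel measuring cup with a handle, 86 x 114 x 76 mm; origin at its foot's centre.
- kitchen_timer: Bystander: white kitchen timer, 32 x 66 x 62 mm; origin at its foot's centre.
- shaker: Bystander: shaker with handle, 66 x 90 x 93 mm; origin at its foot's centre.
- prep_bowl: Bystander: small steel bowl, 108 mm wide, 37 mm high; origin at its foot's centre.

How it is judged:
By the outcome, as a careful person would: the job done as asked, in the order asked, and still so for the second after the job is handed in, with the robot touching nothing.
It also fails if it takes over 45 s, if anything falls off the work surface, if the arm or the gripper's body presses on something with over 40 N, if the wrist force passes 120 N, or if a joint passes its speed limit or range.

## Robot

A 7-joint arm with a two-finger parallel gripper is mounted at the origin on a cart in front of the work surface, level with it; the furniture and walls round the work are solid. World frame = base frame: x ahead of the robot, y to its left, z up, the work surface at z = 0. Lengths are in m, angles in rad, forces in N, time in s.
With the tool pointing down it reaches from about 0.4 to 0.9 m from the base axis. Payload 5.5 kg.
Tool frame: the origin (TCP) lies midway between the tips of the shut fingers; the grasp point (between the pads) lies 19 mm behind it (manip.grip_depth is the distance from the TCP to the grasp point, in m); z points along the fingers, y is the line along which they close (so a half turn about z gives the same grasp; the last joint's range is limited). The gripper opens to 92 mm and grips with 3 to 60 N. Pads are 19 mm wide; open, the fingers measure 130 mm over their backs; the gripper's body (75 mm by 190 mm) begins 47 mm behind the grasp point.
Start: joints at [1.515, 0.501, -0.427, 1.55, 0.221, 1.138, -0.21], TCP at [0.204, -0.617, 0.196] pointing down, gripper open.
Joint ranges: [-2.88, 2.88], [-0.31, 2.03], [-1.54, 1.56], [0.2, 2.42], [-1.41, 4.55], [0.19, 2.02], [-2.57, 2.57]. Speed limits (rad/s): [2.57, 2.57, 3.14, 3.14, 3.14, 3.14, 3.14].

## Interface

Orientations are given as a unit quaternion [x, y, z, w].
In Python, from bench import manip, effector, viewer gives the robot as it stands. Calls block until the motion is done:
- manip.move_pose(position, orientation): joint-space move of the TCP to a pose.
- manip.servo_line(position, ori=None, vel=0.15): straight line of the TCP; ori=None keeps the orientation; vel is the mean speed in m/s.
- manip.movej(angles): joint-space move.
- effector.open_jaws() and effector.close(f_grip=None): open the fingers fully, or close them until they stop; f_grip is the grip in N (None keeps the last).
- manip.sleep(seconds).
- manip.solve_ik(position, orientation): joint angles nearest the present ones, or None.
- viewer.get_image(name): name is "scene" or "top" or "wrist"; returns the picture (420x560x3 uint8, red, green, blue); there is no depth.
- viewer.get_calibration(name): a dict with "vfov" (degrees; the focal length in pixels is half the picture's height over the tangent of half this angle, whatever the lens; pixels are square), "cx", "cy" (the principal point, pixels), "eye" and "attitude" of the camera in the world. Camera axes: x right, y down, z forward; pixel columns grow to the right and rows downward; lengths in m; the calibration is good to about 2 mm. A picture is of the moment at which its call begins: read the wrist's pose just before it. get_calibration takes no time and is no camera call; for the wrist camera it gives the pose at the moment of the call.
A pose or a line that the arm cannot do raises manip.PlanningError and nothing moves.
- manip.hand_in(): hands the job in; it is judged then, once.
Readings, each from a call of its own:
- manip.current_clock(): time.
- manip.current_q(): joint angles.
- manip.current_joint_velocities(): joint speeds.
- manip.current_tau(): joint torques, N m.
- manip.current_tool_pos(): TCP position.
- manip.current_tcp_rot(): TCP orientation.
- manip.current_force(): force on the tool from outside, world axes, zero at the start.
- manip.current_wrist_torque(): the same for the moment, N m.
- manip.current_finger_gap(): finger opening in m.
- manip.current_gripper_force(): force on a finger pad.
Only numpy, scipy, OpenCV 4.12 (cv2) and the standard library are available. Lean on these libraries where they do the work, as an engineer would, in place of code of your own. Each camera call takes 0.05 s, during which the arm holds its last target. There are 200 camera calls.

## Working session

There is one attempt and no reset: what is moved stays moved. The work goes in short steps, each a Python script; the robot and the scene stay as the last script left them, time stands still between calls to the robot, and variables do not carry over. Pictures are saved under pics/ and viewed, at most 10 in all, crops included, and the job is handed in when it is done.

```bash
ls; mkdir -p pics
python3 - <<'E'
from bench import manip, effector, viewer
import cv2,numpy as np
for n in ("scene","top","wrist"):
    im=viewer.get_image(n); cv2.imwrite(f"pics/{n}0.png",im[:,:,::-1])
    print(n,viewer.get_calibration(n))
print(manip.current_clock(),manip.current_tool_pos(),manip.current_tcp_rot(),manip.grip_depth)
E
```

```text
pics
scene {'vfov': 46.907018765415884, 'cx': 277.28155059435704, 'cy': 215.10469732855424, 'eye': array([-0.02241752, -1.00194946,  1.35816938]), 'attitude': array([ 0.8980307 , -0.21737901,  0.08567765, -0.37275538])}
top {'vfov': 56.239435318945596, 'cx': 279.0365149409334, 'cy': 209.93589435294498, 'eye': array([0.3567754 , 0.13185801, 1.421034  ]), 'attitude': array([ 0.70612867, -0.70502888,  0.04595454, -0.04695478])}
wrist {'vfov': 60.32806638923077, 'cx': 281.58529481990604, 'cy': 213.76314290292913, 'eye': array([ 0.27709046, -0.59289758,  0.38379775]), 'attitude': array([ 0.80203903, -0.5794889 , -0.08570554,  0.11653575])}
0.15 [ 0.2035317  -0.61670843  0.1956166 ] [ 9.87318997e-01  1.58747080e-01 -8.07877538e-05 -7.45828358e-04] 0.0188
```

View pics/scene0.png

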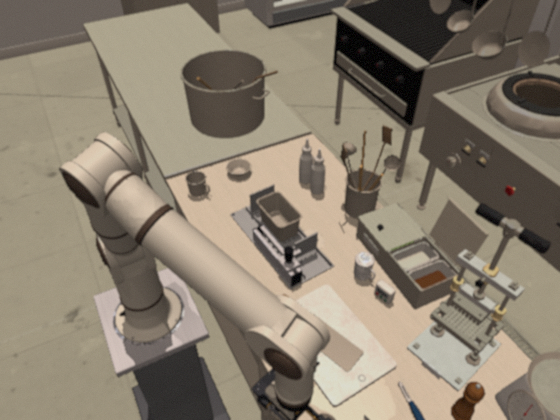

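View pics/top0.png

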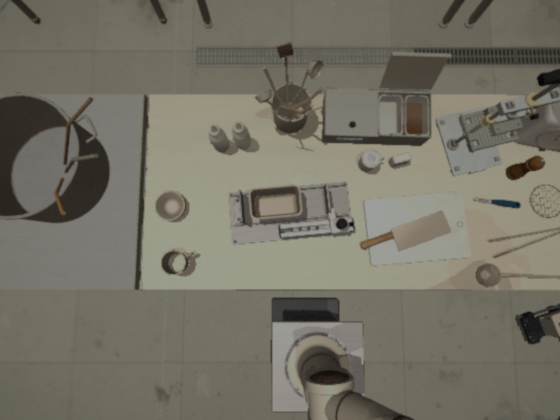

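The scene view shows the rack in the middle: knob near (289,254), pan near (278,215). In the top view the knob is near (342,224), the pan near (276,204) and the end plate near (236,208). Next I'll enlarge both.

Run:
```python
import cv2,numpy as np
a=cv2.imread("pics/top0.png")[175:250,222:362]; b=cv2.imread("pics/scene0.png")[180:290,228:338]
a=cv2.resize(a,None,fx=5.5,fy=5.5,interpolation=cv2.INTER_CUBIC); cv2.imwrite("pics/topc.png",a)
b=cv2.resize(b,None,fx=5.4,fy=5.4,interpolation=cv2.INTER_CUBIC); cv2.imwrite("pics/scenec.png",b)
```

```text
(no output)
```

View pics/topc.png

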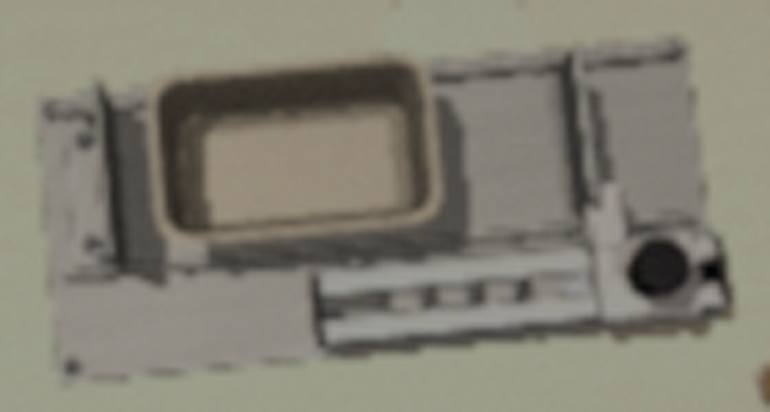

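View pics/scenec.png

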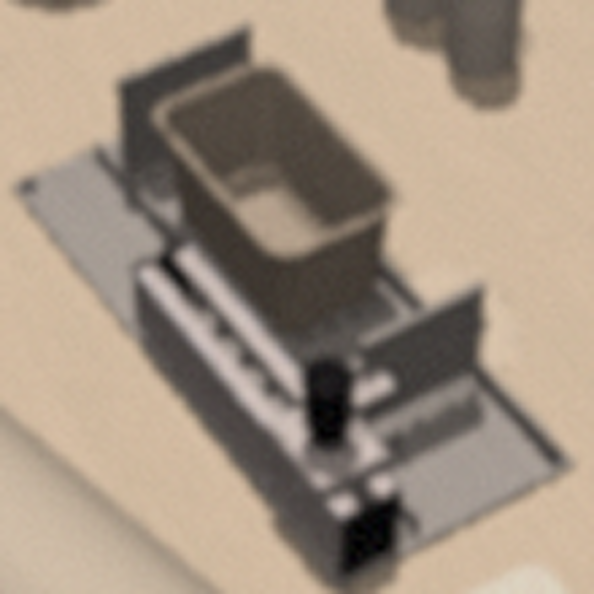

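Enlarged top view (crop scale 5.5): knob head centre about (660,268), i.e. (342.0,223.7). The far base edge runs (40,98) to (685,42), and the end plate's inner face is near crop x≈115. In the scene view the knob top centre is about (288.9,249.1).

```bash
cat > h.py <<'E'
import numpy as np, cv2
from scipy.spatial.transform import Rotation as R
from bench import manip, effector, viewer
def ray(c,u,v):
    f=210/np.tan(np.radians(c["vfov"])/2)
    d=R.from_quat(c["attitude"]).apply([(u-c["cx"])/f,(v-c["cy"])/f,1.]); return np.array(c["eye"]),d/np.linalg.norm(d)
def onz(c,u,v,z):
    e,d=ray(c,u,v); return e+d*(z-e[2])/d[2]
def tri(r):
    A=sum(np.eye(3)-np.outer(d,d) for e,d in r); b=sum((np.eye(3)-np.outer(d,d))@e for e,d in r)
    p=np.linalg.solve(A,b); return p,[float(np.linalg.norm(np.cross(p-e,d))) for e,d in r]
E
python3 - <<'E'
from h import *
t=viewer.get_calibration("top"); s=viewer.get_calibration("scene")
g=cv2.imread("pics/top0.png").max(2)
roi=np.zeros_like(g); roi[212:236,333:350]=1
m=((g<45)&(roi>0)).astype(np.uint8)
n,l,st,ce=cv2.connectedComponentsWithStats(m); print(st,ce)
k=1+np.argmax(st[1:,4]); 
print(tri([ray(t,*ce[k]),ray(s,288.9,249.1)]), onz(t,*ce[k],.141))
C=lambda x,y:(x/5.5+222-.41,y/5.5+175-.41)
P={n:onz(t,*C(*p),z) for n,p,z in [("farL",(40,98),.006),("farR",(685,42),.006),("nearL",(65,378),.006),
 ("railL0",(322,347),.066),("railR0",(600,325),.066),("epTopN",(97,85),.114),("epbot",(118,270),.01),("panFL",(150,78),.1),("panNL",(165,238),.1),("panFR",(432,60),.1),("panNR",(440,212),.1)]}
for n,p in P.items(): print(n,p.round(4))
for a,b in (("farL","farR"),("railL0","railR0"),("farL","nearL"),("panNL","panNR")):
    d=P[b]-P[a]; print(a,b,np.degrees(np.arctan2(d[1],d[0])).round(2),np.linalg.norm(d))
E
```

```text
[[     0      0    560    420 235124]
 [   337    219     10     10     76]] [[279.48000204 209.49548749]
 [341.36842105 223.46052632]]
(array([ 0.48323224, -0.07107774,  0.13737385]), [0.0011903545110744525, 0.0011903545110744536]) [ 0.48174789 -0.07009453  0.141     ]
farL [0.6083 0.3175 0.006 ]
farR [ 0.6467 -0.1118  0.006 ]
nearL [0.4227 0.2977 0.006 ]
railL0 [0.4395 0.13   0.066 ]
railR0 [ 0.4536 -0.0444  0.066 ]
epTopN [0.5972 0.2684 0.114 ]
epbot [0.4932 0.2637 0.01  ]
panFL [0.6042 0.2371 0.1   ]
panNL [0.5043 0.2267 0.1   ]
panFR [0.6159 0.0619 0.1   ]
panNR [0.5207 0.0575 0.1   ]
farL farR -84.88 0.4309712181335063
railL0 railR0 -85.39 0.17493231630073966
farL nearL -173.93 0.18659408540889835
panNL panNR -84.48 0.16998283699391606
```

```bash
cat >> h.py <<'E'
def Q(yaw): return np.array([np.cos(yaw/2),np.sin(yaw/2),0,0])
YAW=np.radians(5.1)
E
python3 - <<'E'
from h import *
k=np.array([.482,-.070,.141])
manip.move_pose([k[0]-.03,k[1],.27],Q(YAW))
o=[]
for i,dx in enumerate((-.03,-.10)):
    if i: manip.servo_line([k[0]+dx,k[1]+.03,.27],vel=.2)
    c=viewer.get_calibration("wrist"); im=viewer.get_image("wrist")
    cv2.imwrite(f"pics/w{i}.png",im[:,:,::-1]); o.append(im)
    np.save(f"c{i}.npy",c,allow_pickle=True)
    cr=R.from_quat(c["attitude"]).inv().apply(k-c["eye"]); f=210/np.tan(np.radians(c["vfov"])/2)
    print(cr[:2]/cr[2]*f+[c["cx"],c["cy"]])
cv2.imwrite("pics/w01.png",cv2.resize(np.vstack(o)[:,:,::-1],(400,600)) )
print(manip.current_clock(),manip.current_force())
E
```

```text
[283.47822448 162.11175742]
[326.9147773   81.60266152]
2.95 [0.02455572 0.66254498 0.7061914 ]
```

View pics/w01.png

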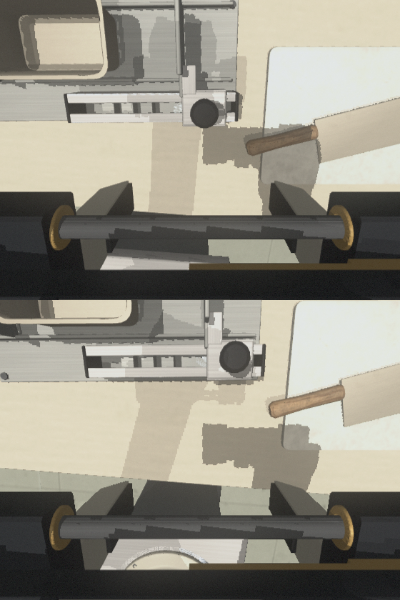

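The wrist views show the knob head at about (286,157) and (328,80), close to my prediction. I'll refine it by colour mask and get the yaw from the rail edges.

Run:
```python
from h import *
rs=[]
for i,(u,v) in enumerate(((286,157),(328,80))):
    c=np.load(f"c{i}.npy",allow_pickle=True).item(); im=cv2.imread(f"pics/w{i}.png"); g=im.max(2)
    m=(g<75).astype(np.uint8); n,l,st,ce=cv2.connectedComponentsWithStats(m)
    k=l[v,u]; print(st[k],ce[k])
    cs=max(cv2.findContours((l==k).astype(np.uint8),0,1)[0],key=len); e=cv2.minEnclosingCircle(cs); print(e)
    rs.append(ray(c,*e[0])); print(onz(c,*e[0],.141))
    y0=v-30
    L=cv2.createLineSegmentDetector().detect(g)[0][:,0]
    for a,b,d,h in L:
        if np.hypot(a-d,b-h)>60 and max(a,d)<360 and max(b,h)<190:
            p,q=onz(c,a,b,.066),onz(c,d,h,.066); w=p-q
            print((a,b,d,h),np.round(np.degrees(np.arctan(-w[0]/w[1])),2) if abs(w[1])>abs(w[0]) else ('x',np.round(np.degrees(np.arctan(w[1]/w[0])),2)),p[:2].round(4),q[:2].round(4))
print(tri(rs))
```

```text
[ 267  139   39   40 1145] [286.51877729 158.96331878]
((285.6306457519531, 158.5301513671875), 20.013046264648438)
[ 0.48529308 -0.07159892  0.141     ]
(np.float32(149.4552), np.float32(77.00001), np.float32(141.27205), np.float32(0.4222796)) ('x', np.float64(5.54)) [0.5453 0.0723] [0.6141 0.079 ]
(np.float32(250.62656), np.float32(129.54291), np.float32(95.616714), np.float32(130.9824)) 5.54 [ 0.5022 -0.0336] [0.4863 0.1301]
(np.float32(95.59486), np.float32(143.79938), np.float32(176.88461), np.float32(142.4572)) 5.95 [0.4728 0.1309] [0.4818 0.0442]
(np.float32(0.62091434), np.float32(110.891266), np.float32(136.88933), np.float32(110.32531)) 5.25 [0.4983 0.2277] [0.5113 0.0859]
(np.float32(325.62848), np.float32(11.507104), np.float32(258.11966), np.float32(11.774017)) 5.21 [ 0.6201 -0.099 ] [ 0.6142 -0.0338]
(np.float32(252.09995), np.float32(103.15139), np.float32(249.45988), np.float32(0.5906383)) ('x', np.float64(5.22)) [ 0.529  -0.0334] [ 0.623  -0.0248]
(np.float32(136.8742), np.float32(104.29136), np.float32(0.62168884), np.float32(104.19781)) 4.98 [0.5174 0.0858] [0.5051
[... 3130 characters left out ...]
788), np.float32(216.86623), np.float32(63.38567)) 5.52 [ 0.5012 -0.0324] [0.4948 0.0342]
(np.float32(185.63673), np.float32(36.205658), np.float32(76.867165), np.float32(36.902412)) 5.39 [0.517  0.0659] [0.5069 0.1729]
(np.float32(10.622219), np.float32(112.81044), np.float32(144.37282), np.float32(111.627975)) 5.52 [0.4278 0.2472] [0.4413 0.1079]
(np.float32(206.88383), np.float32(54.00898), np.float32(103.11922), np.float32(55.04599)) 5.58 [0.5026 0.0445] [0.4925 0.148 ]
(np.float32(75.61622), np.float32(52.301674), np.float32(214.3771), np.float32(50.821785)) 5.61 [0.4926 0.1752] [0.5062 0.0371]
(array([ 0.40609283, -0.05953444, -0.37799553]), [0.02490907060632722, 0.024909070606327254])
```

```bash
sed -i 's/radians(5.1)/radians(5.4)/' h.py
cat >> h.py <<'E'
RY=np.array([-np.sin(YAW),np.cos(YAW),0]); RX=np.array([np.cos(YAW),np.sin(YAW),0])
def F():
    f=manip.current_force(); return np.round([f@RX,f@RY,f[2]],1)
def S():
    p=np.array(manip.current_tool_pos()); return np.round([p@RX*1e3,p@RY*1e3,p[2]*1e3],1)
E
python3 - <<'E'
from h import *
rs=[]
for i,(u,v) in enumerate(((286,157),(328,80))):
    c=np.load(f"c{i}.npy",allow_pickle=True).item(); g=cv2.imread(f"pics/w{i}.png").max(2)
    x0,y0=u-32,v-32; ROI=g[y0:y0+64,x0:x0+64]
    m=cv2.morphologyEx((ROI<62).astype(np.uint8),cv2.MORPH_OPEN,np.ones((9,9))); M=cv2.moments(m,True)
    p=(x0+M["m10"]/M["m00"],y0+M["m01"]/M["m00"]); print(p,M["m00"]); rs.append(ray(c,*p)); print(onz(c,*p,.141))
t=viewer.get_calibration("top"); s=viewer.get_calibration("scene")
print(tri(rs)); k,e=tri(rs+[ray(t,341.37,223.46),ray(s,288.9,249.1)]); print(k,e)
E
```

```text
Traceback (most recent call last):
ZeroDivisionError: float division by zero
```

Run:
```python
from h import *
rs=[]
for i,(u,v) in enumerate(((286,157),(328,80))):
    c=np.load(f"c{i}.npy",allow_pickle=True).item(); g=cv2.imread(f"pics/w{i}.png").max(2)
    x0,y0=u-32,v-32; ROI=g[y0:y0+64,x0:x0+64]; print(ROI[24:40,24:40].mean())
    m=cv2.morphologyEx((ROI<75).astype(np.uint8),cv2.MORPH_OPEN,cv2.getStructuringElement(2,(19,19))); M=cv2.moments(m,True)
    p=(x0+M["m10"]/M["m00"],y0+M["m01"]/M["m00"]); print(p,M["m00"]); rs.append(ray(c,*p)); print(onz(c,*p,.141))
t=viewer.get_calibration("top"); s=viewer.get_calibration("scene")
print(tri(rs)); k,e=tri(rs+[ray(t,341.37,223.46),ray(s,288.9,249.1)]); print(k,e)
```

```text
71.78125Traceback (most recent call last):
  File "<stdin>", line 7, in <module>
ZeroDivisionError: float division by zero
```

Run:
```python
from h import *
rs=[]
for i,(u,v) in enumerate(((286,157),(328,80))):
    c=np.load(f"c{i}.npy",allow_pickle=True).item(); g=cv2.medianBlur(cv2.imread(f"pics/w{i}.png").max(2),5)
    x0,y0=u-32,v-32; ROI=g[y0:y0+64,x0:x0+64]
    m=cv2.morphologyEx((ROI<85).astype(np.uint8),cv2.MORPH_OPEN,cv2.getStructuringElement(2,(19,19))); M=cv2.moments(m,True)
    p=(x0+M["m10"]/M["m00"],y0+M["m01"]/M["m00"]); print(p,M["m00"]); rs.append(ray(c,*p)); print(onz(c,*p,.141))
t=viewer.get_calibration("top"); s=viewer.get_calibration("scene")
print(tri(rs)); k,e=tri(rs+[ray(t,341.37,223.46),ray(s,288.9,249.1)]); print(k,e)
```

```text
(285.9761316872428, 158.680658436214) 1215.0
[ 0.48518851 -0.07191236  0.141     ]
(328.5829903978052, 79.7633744855967) 1458.0
[ 0.48354096 -0.07119662  0.141     ]
(array([ 0.48412651, -0.07209438,  0.13334565]), [1.7299532691183978e-06, 1.7299532690898892e-06])
[ 0.48375829 -0.0714447   0.13705887] [0.0010409497016031794, 0.00022860467462132943, 0.0017572889021415196, 0.000737327492221255]
```

Run:
```python
from h import *
k=np.array([.484,-.0715])
manip.move_pose([*k,.20],Q(YAW)); print(F())
manip.servo_line([*k,.096],vel=.1); print(F(),S())
effector.close(f_grip=25); print("closed",F(),S(),manip.current_finger_gap(),manip.current_gripper_force())
p=np.array(manip.current_tool_pos())
for dz in (.006,.012,.018):
    manip.servo_line([p[0],p[1],.096+dz],vel=.04); print(dz,F(),S(),manip.current_finger_gap())
print(manip.current_clock())
```

```text
[0.1 0.7 0.4]
[ 0.4 -0.5  1. ] [ 475.7 -116.7   96.6]
closed [ 0.8 -0.2 -0.1] [ 475.1 -116.8   96. ] 0.03419223827312557 25.000053809490055
0.006 [ 1.1 -0.4 -3.3] [ 475.1 -116.8  102.1] 0.03417866930933574
0.012 [ 0.8 -0.2 -4.3] [ 475.1 -116.8  108.2] 0.03411437123104331
0.018 [ 1.3 -0.3 -5.8] [ 475.1 -116.8  114.2] 0.03414302719383532
6.6417
```

Run:
```python
from h import *
p=np.array(manip.current_tool_pos()); p[2]=.114; d=0
def go(st,v):
    global d,p
    d+=st; manip.servo_line(p+RY*d,vel=v); f=F(); print(round(d*1e3,1),f,S()); return f
for st in (.003,.022,.025,.025): 
    f=go(st,.05)
    if abs(f[0])>12: break
    if f[1]<-12: break
while d<.135:
    f=go(.0025,.04)
    if f[1]<-13 or abs(f[0])>15: break
print(manip.current_clock(),manip.current_finger_gap())
```

```text
3.0 [ 0.8 -0.7 -5.8] [ 475.  -113.8  113.9]
25.0 [ 1.1  1.8 -5.4] [475.  -90.2 114. ]
50.0 [ 0.5  2.8 -5.3] [475.  -65.5 114. ]
75.0 [-0.2  2.  -4.8] [475.  -40.5 114. ]
77.5 [ 1.5 -0.  -5.7] [474.9 -39.3 113.9]
80.0 [ 0.1 -2.3 -4.7] [474.9 -37.1 113.9]
82.5 [-1.  -1.3 -5.4] [474.9 -34.2 114. ]
85.0 [-1.  -0.9 -4.7] [475.  -31.5 114. ]
87.5 [-0.8 -0.4 -4.8] [475.  -28.9 114. ]
90.0 [-0.7 -2.6 -5.2] [474.9 -26.8 114. ]
92.5 [-1.6 -2.3 -5.6] [475.  -24.4 114. ]
95.0 [-0.5 -3.8 -6. ] [475.  -21.6 114. ]
97.5 [-1.1 -2.2 -5.8] [474.9 -19.  114. ]
100.0 [-1.5 -2.8 -4.9] [475.  -16.5 114. ]
102.5 [-1.2 -3.5 -5.3] [474.9 -14.  114. ]
105.0 [-1.3 -2.6 -6.3] [475.  -11.6 114. ]
107.5 [-2.1 -1.9 -5.6] [475.   -9.1 114. ]
110.0 [-2.  -3.2 -5.3] [475.   -6.6 114. ]
112.5 [-2.3 -2.5 -5.5] [475.   -4.1 114. ]
115.0 [-3.6 -1.6 -6. ] [475.   -1.7 114. ]
117.5 [-2.  -5.4 -5.3] [ 4.750e+02 -4.000e-01  1.139e+02]
120.0 [-2.6 -9.7 -5. ] [ 4.749e+02 -2.000e-01  1.137e+02]
122.5 [ -1.7 -14.9  -6.1] [4.749e+02 1.000e-01 1.136e+02]
13.5333 0.03461066089543371
```

Force builds at s≈-0.2 mm, so the pan is home. Next: unload, lower the pin to the land, release, then drag the stop back with one finger against the knob head, so the pin can drop by its own spring.

Run:
```python
from h import *
p=np.array(manip.current_tool_pos()); s0=p@RY; b=p-RY*.0008
manip.servo_line([b[0],b[1],.114],vel=.03); print(F(),S())
for z in (.111,.109,.107): 
    manip.servo_line([b[0],b[1],z],vel=.03); print(z,F(),S())
effector.open_jaws(); print("open",F(),S(),manip.current_finger_gap())
cv2.imwrite("pics/t1.png",viewer.get_image("top")[:,:,::-1])
manip.servo_line([b[0],b[1],.122],vel=.1); 
manip.servo_line([*(b-RY*.024)[:2],.122],vel=.1); print(F(),S())
d=.024
while d<.062:
    d+=.0015; manip.servo_line([*(b-RY*d)[:2],.122],vel=.03); f=F(); print(round(d*1e3,1),f,S())
    if f[1]>9: break
print(manip.current_clock())
```

```text
[-1.8 -3.1 -5.5] [475.   -0.8 114.1]
0.111 [-1.7 -3.6 -6.4] [474.9  -0.7 110.9]
0.109 [-1.5 -3.9 -5.4] [475.   -0.7 108.9]
0.107 [-5.1 -4.3  6.4] [475.1  -0.7 107.8]
open [-0.  -0.1 -0.2] [474.9  -0.7 107. ] 0.09165588739775223
[0.  0.4 0.1] [474.6 -25.1 121.7]
25.5 [ 1.  -0.1  0. ] [474.9 -25.7 122. ]
27.0 [-0.2 -0.1 -0.7] [474.9 -27.7 122. ]
28.5 [ 0.2  0.  -1. ] [474.9 -29.4 122. ]
30.0 [0.6 0.2 0.9] [474.9 -30.9 122. ]
31.5 [-0.6  0.2 -1.1] [474.9 -32.4 122. ]
33.0 [-0.5  1.   1.4] [475.  -33.4 122.1]
34.5 [-1.5  2.   5.1] [475.2 -34.8 122.4]
36.0 [-0.6  3.8  6.7] [475.4 -35.7 122.5]
37.5 [-1.   4.2  7. ] [475.6 -37.  122.7]
39.0 [-0.7  3.7  6.6] [475.8 -38.4 122.7]
40.5 [-0.1  4.4  6.4] [475.9 -40.  122.7]
42.0 [0.1 4.  6.1] [476.  -41.6 122.7]
43.5 [-0.3  2.9  6.3] [476.1 -43.1 122.8]
45.0 [0.2 3.5 7. ] [476.1 -44.7 122.8]
46.5 [-1.1  3.4  6.7] [476.  -46.2 122.7]
48.0 [-1.   3.9  7.1] [476.1 -47.7 122.8]
49.5 [-0.3  4.1  5.8] [476.1 -49.2 122.8]
51.0 [-0.4  3.2  6.7] [476.  -50.7 122.7]
52.5 [1.1 3.4 6.7] [476.1 -52.2 122.7]
54.0 [0.  3.5 6.9] [476.1 -53.7 122.8]
55.5 [-0.1  3.2  7.9] [476.1 -55.2 122.8]
57.0 [-0.2  3.7  6.8] [476.  -56.7 122.7]
58.5 [-0.7  3.9  6.4] [476.  -58.2 122.7]
60.0 [-0.4  3.5  6.6] [476.  -59.7 122.7]
61.5 [0.6 2.5 4.7] [476.  -61.4 122.6]
63.0 [-0.  -0.1  1.5] [474.7 -64.7 121.8]
22.9333
```

Run:
```python
from h import *
im=viewer.get_image("top"); cv2.imwrite("pics/t2.png",im[:,:,::-1]); s=viewer.get_image("scene"); w=viewer.get_image("wrist")
cv2.imwrite("pics/s2.png",s[:,:,::-1]); cv2.imwrite("pics/w2.png",w[:,:,::-1])
a=im[170:260,215:365]; b=s[170:300,200:350]
a=cv2.resize(a,(400,240),interpolation=cv2.INTER_CUBIC); b=cv2.resize(b,(400,347),interpolation=cv2.INTER_CUBIC)
w=cv2.resize(w,(400,300)); L=np.vstack([a,b]); Rr=np.zeros((587,400,3),np.uint8); Rr[:300]=w
cv2.imwrite("pics/m2.png",np.hstack([L,Rr])[:,:,::-1])
```

```text
(no output)
```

View pics/m2.png

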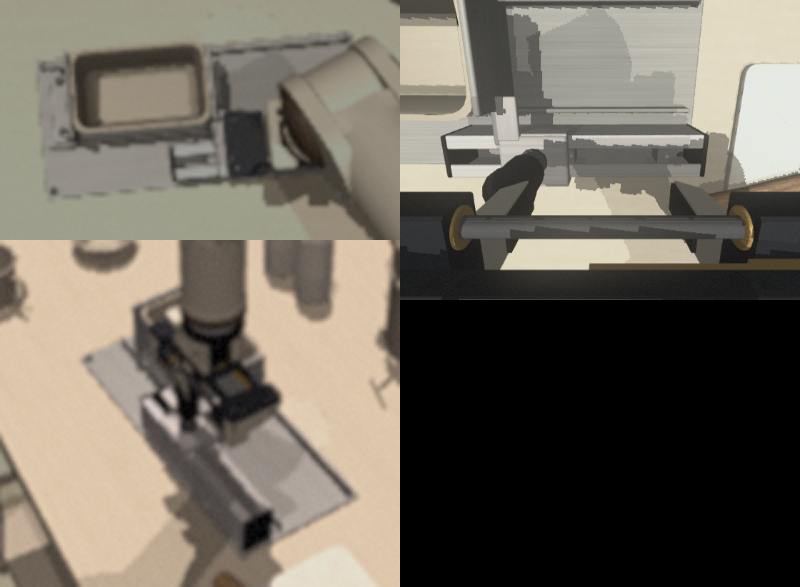

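The montage shows the pan against the end plate and the pusher still near the pan's rim. The knob lies close to the left finger at about (520,170) in the montage. I'll enlarge that part.

Run:
```python
import cv2
w=cv2.imread("pics/w2.png"); cv2.imwrite("pics/w2c.png",cv2.resize(w[90:330,40:360],None,fx=2.5,fy=2.5,interpolation=cv2.INTER_CUBIC))
```

```text
(no output)
```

View pics/w2c.png

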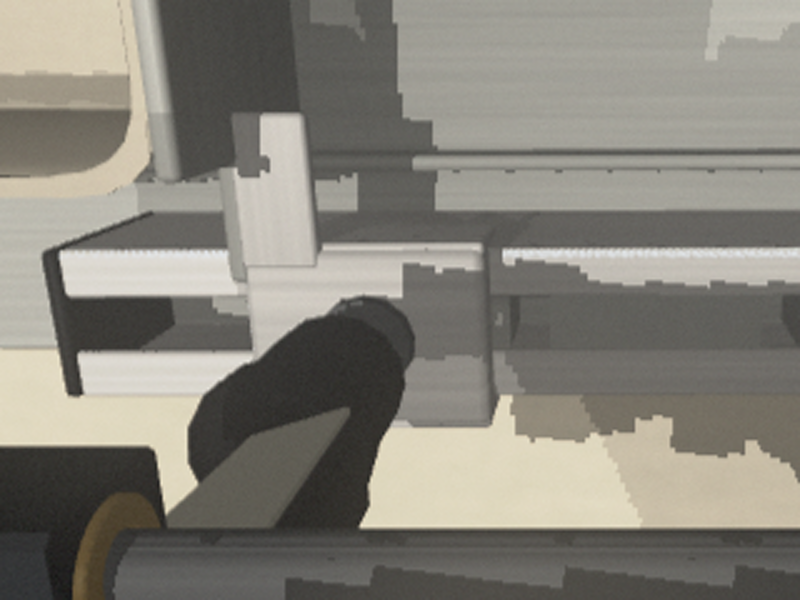

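The finger tip rode over the knob's top: open fingers sit higher than the TCP suggests. The stop appears hardly moved (knob head centre ≈(186,228) in the wrist image, pusher at the rim). I'll regrasp, press the pin lightly on the land, drag back in 1 mm steps and feel for the drop, then release.

Run:
```python
from h import *
c=viewer.get_calibration("wrist"); 
for z in (.141,.153): q=onz(c,186,228,z); print(z,q, q@RX,q@RY)
p=np.array(manip.current_tool_pos()); x,=[.475]; s=-.0007
P=lambda s,z: [*(RX*.475+RY*s)[:2],z]
manip.servo_line([p[0],p[1],.19],vel=.2); print(F())
manip.servo_line(P(s,.19),vel=.2)
c=viewer.get_calibration("wrist"); im=viewer.get_image("wrist"); np.save("c3.npy",c,allow_pickle=True); cv2.imwrite("pics/w3.png",im[:,:,::-1])
g=cv2.medianBlur(im.max(2),5); M=(g<85).astype(np.uint8); M[260:]=0; M=cv2.morphologyEx(M,cv2.MORPH_OPEN,cv2.getStructuringElement(2,(25,25)))
n,l,st,ce=cv2.connectedComponentsWithStats(M)
for k in range(1,n): q=onz(c,*ce[k],.153); print(st[k],ce[k],q@RX,q@RY)
print(manip.current_clock())
```

```text
0.141 [0.49371404 0.02920418 0.141     ] 0.4942712705459439 -0.01738802765051013
0.153 [0.49812314 0.02625319 0.153     ] 0.49838309715079576 -0.020740853133220886
[-0.1  0.3 -0. ]
[   5    4   91   91 4275] [49.5394152  39.48233918] 0.5868865328911745 0.1314333529813988
[ 258  187   52   63 2503] [283.23012385 219.7379145 ] 0.4802306912636662 -0.0011447322918915752
24.0917
```

The knob is still at s≈-1 mm (blob at (283,220)).

Run:
```python
from h import *
P=lambda s,z: [*(RX*.475+RY*s)[:2],z]
s=-.0009
manip.servo_line(P(s,.108),vel=.12); print(F(),S())
effector.close(f_grip=25); print("closed",F(),S(),manip.current_finger_gap())
z=.107
manip.servo_line(P(s,z),vel=.03); print(F(),S())
hit=False
while s>-.029:
    s-=.001; manip.servo_line(P(s,z),vel=.03); f=F(); q=S(); print(round(s*1e3,1),f,q)
    if f[2]<-1.5: hit=True; break
    if abs(f[1])>20: break
print(hit,manip.current_clock())
```

```text
[ 0.1  0.8 -0.4] [475.5  -0.7 108.4]
closed [-0.4 -0.9 -0.1] [475.  -1. 108.] 0.03432022928650628
[-2.7 -0.9 10.1] [475.1  -1.  107.7]
-1.9 [-3.7  1.8  9. ] [475.1  -1.  107.7]
-2.9 [-3.2  2.6  8.7] [475.1  -1.1 107.8]
-3.9 [-3.9  4.6  9. ] [475.1  -1.1 107.8]
-4.9 [-2.3  5.7  7.8] [475.2  -1.8 107.8]
-5.9 [-3.   6.5  7. ] [475.2  -2.5 107.8]
-6.9 [-2.7  6.1  8. ] [475.2  -3.6 107.8]
-7.9 [-3.4  5.9  8.6] [475.2  -4.7 107.7]
-8.9 [-3.3  5.9  7.6] [475.2  -5.6 107.7]
-9.9 [-2.   6.2  5.7] [475.1  -7.  107.6]
-10.9 [-0.6  4.7  4.3] [475.   -8.3 107.4]
-11.9 [ 1.3  2.6 -4.8] [475.  -11.3 106.7]
True 28.8667
```

Run:
```python
from h import *
P=lambda s,z: [*(RX*.475+RY*s)[:2],z]
s=-.0114
for z in (.104,.100,.0965): manip.servo_line(P(s,z),vel=.04); print(F(),S())
effector.open_jaws(); print("open",F(),S(),manip.current_finger_gap())
manip.servo_line(P(s,.19),vel=.2); print(F())
for i,s2 in enumerate((s,s-.04)):
    if i: manip.servo_line([*(RX*.435+RY*s2)[:2],.24],vel=.3)
    c=viewer.get_calibration("wrist"); im=viewer.get_image("wrist"); np.save(f"c{4+i}.npy",c,allow_pickle=True); cv2.imwrite(f"pics/w{4+i}.png",im[:,:,::-1])
manip.servo_line([.32,-.30,.30],vel=.4)
cv2.imwrite("pics/t3.png",viewer.get_image("top")[:,:,::-1]); s=viewer.get_image("scene")[:,:,::-1]; cv2.imwrite("pics/s3.png",s)
print(manip.current_clock())
a=cv2.resize(cv2.imread("pics/t3.png")[170:260,215:365],(400,240),interpolation=2); b=cv2.resize(s[170:300,200:350],(400,347),interpolation=2)
w=cv2.resize(cv2.imread("pics/w4.png"),(400,300)); w5=cv2.resize(cv2.imread("pics/w5.png"),(400,287))
cv2.imwrite("pics/m3.png",np.hstack([np.vstack([a,b]),np.vstack([w,w5])]))
```

```text
[ 1.1  1.5 -3.7] [475.  -11.6 103.6]
[ 1.1  1.2 -3.5] [474.9 -11.6  99.7]
[ 1.2  0.  -3.8] [474.9 -11.6  96.3]
open [-0.2 -0.6  0.8] [475.  -11.4  96.5] 0.09166918514406422
[-0.1  0.3  0.2]
33.5083
```

View pics/m3.png

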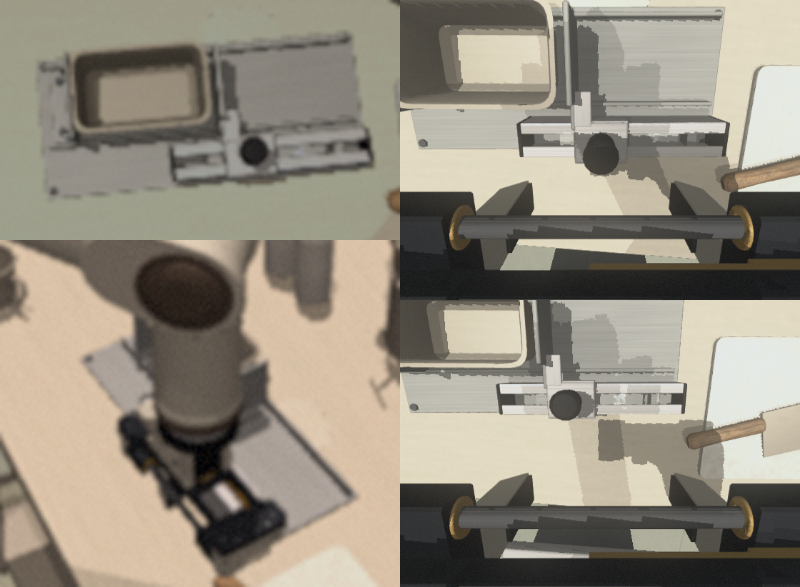

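The pin is in: the spring still pulled at the lowest height, 96.3 mm, and the knob has been released. In the pictures the knob sits down and clear of the gripper, and the pan is upright. Last I'll check the pan/end-plate contact before handing in.

Run:
```python
import cv2,numpy as np
a=[cv2.resize(cv2.imread(f"pics/{n}.png")[175:235,222:312],None,fx=4.4,fy=6,interpolation=2) for n in("top0","t3")]
cv2.imwrite("pics/cmp.png",np.hstack(a))
```

```text
(no output)
```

View pics/cmp.png

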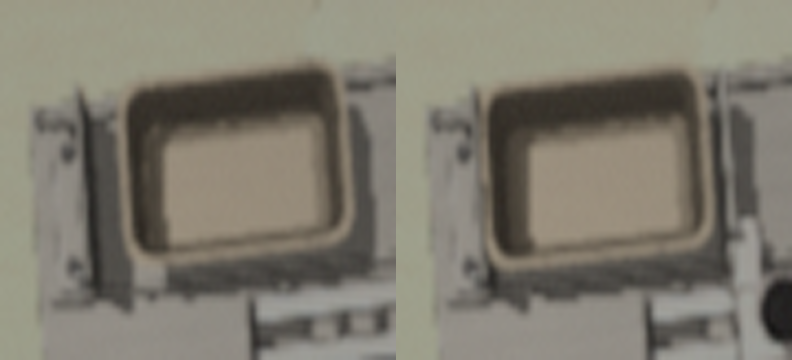

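The gap between rim and end plate (plate x≈85, rim x≈122 before) has closed: the rim now meets the plate at x≈483, and it is square to it.

```bash
python3 -c "
from bench import manip
print(manip.hand_in(),manip.current_clock())"
```

```text
the job is handed in; nothing more can be done
the job is handed in; nothing more can be done
```

The job is handed in: the pan is home against the end plate and locked in, with the pin in the closest notch (about 11 mm behind the rim), after one slip where a finger slid over the knob (up to about 8 N) and I had to regrasp; the clock was at 33.5 s.

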